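# Lock a tube rack on the rocking mixer

## Robot

A 6-joint arm with a two-finger parallel gripper is mounted at the origin on the work surface. World frame = base frame: x ahead of the robot, y to its left, z up, the work surface at z = 0. Lengths are in m, angles in degrees, forces in N, time in s.
With the tool pointing down it reaches from about 0.375 to 0.9 m from the base axis. Payload 3.1 kg.
Tool frame: the origin (TCP) lies on the centre line of the jaws, within the pads' length; the fingertips stand bot.nose_length ahead of it and the grasp point (between the pads) lies 2 mm behind it (bot.nose_length is the distance from the TCP to the fingertips, in m); z points along the fingers, y is the direction in which the jaws open and shut (so a half turn about z gives the same grasp; the last joint's range is limited). The gripper opens to 87 mm and grips with 3 to 60 N. Pads are 19 mm wide; open, the fingers measure 117 mm over their backs; the gripper's body (75 mm by 190 mm) begins 51 mm behind the grasp point.
Start: joints at [-87.233, 30.224, 82.088, -0, 67.689, -10.227], TCP at [0.141, -0.609, 0.24] pointing down, gripper open.
Joint ranges: [-176.69, 176.69], [-43.24, 126.21], [12.49, 139.97], [-82, 262], [0, 151.66], [-163.58, 163.58]. Speed limits (degrees/s): [159.86, 159.86, 180, 180, 180, 180].

## Interface

Orientations are given as a 3x3 rotation matrix whose columns are the frame's x, y, z axes.
In Python, from rig import bot, optics, hand_in gives the robot as it stands. The module is installed in compiled form; this text tells all that it offers.
- The arm moves only by the tool move_arm, never from a script. Its argument "series" is a list of rows, each a list of 5 numbers: the shift along the tool's x, y, z in m, then the turn about the tool's z in rad, then the finger opening in m, from 0 to 0.087. In form: [[dx, dy, dz, roll, grip], ...]. A call has 1 to 5 rows; each row is the pose to reach, as a shift and turn from the pose measured when the call began, along the tool's axes at that moment; what a row does not reach only later rows make up. A row lasts 1/8 s, in which the tool goes at most 62.5 mm and 10.7 degrees, less where a joint would pass 70% of its speed; a pose out of reach is approached as far as the arm can. A call with a gripper value outside its range is refused whole. The fingers move at their own pace and stop on an object; the grip force is fixed at half the most. Time passes only in rows, so rows that repeat a pose let the fingers close. It gives the time, the measured TCP pose, the force and the opening at its end, in the units of the state.
- bot.read_state(): the state, without advancing time (a new reading comes with each control period).
- optics.capture(name): name is "scene" or "top" or "wrist"; returns the picture (480x640x3 uint8, red, green, blue); there is no depth.
- optics.camera_params(name): a dict with "vfov" (degrees; the focal length in pixels is half the picture's height over the tangent of half this angle, whatever the lens; pixels are square), "cx", "cy" (the principal point, pixels), "world_from_camera" (4x4, takes a point from camera to world coordinates); the wrist camera has in their place "hand_eye" (4x4, takes a point from camera to tool coordinates, whose origin is the TCP and whose axes are the flange's). Camera axes: x right, y down, z forward; pixel columns grow to the right and rows downward; lengths in m; the calibration is good to about 2 mm. The wrist camera is an equidistant fisheye: a pixel r from the principal point sees the ray r / f radians off the axis. A picture is of the moment at which its call begins: read the wrist's pose just before it. camera_params takes no time and is no camera call.
- hand_in(): hands the job in, once; it reports no verdict.
The state is a dict: "time_s": time; "joint_positions": joint angles; "qvel": joint speeds; "tau": joint torques, N m; "position": TCP position; "tcp_rot": TCP orientation; "force": force on the tool from outside, world axes, zero at the start; "moment": the same for the moment, N m; "opening": opening from 0.0 (shut) to 1.0 (fully open).
Only numpy, scipy, OpenCV 4.12 (cv2) and the standard library are available. Lean on these libraries where they do the work, as an engineer would, in place of code of your own. Each camera call takes 0.05 s, during which the arm holds its last target. There are 200 camera calls.

## Task

Push the tube rack fully home against the rubber stop at the back of the mixer's bay. Then push the hold-down lock's lever handle round its quarter turn, stiff as it is, until it meets the end stop, and lean on it there for a moment with about 10 N (a kilogram's push) so that the lock's tongue lies over the rack's ledge. Do not force the rack or the handle (stay under 25 N), do not disturb anything else, and let go.

Things in the scene. Friction and masses are not known exactly. Their poses are not given: they have to be found in the camera images.
- mixer: Fixed white mixer, 260 x 230 mm, metal top plate 55 mm above the table. Origin: centre of its underside; x runs from its front (robot side) to its back, y to its left, z up. Right half: rack bay. Left half: the hold-down lock, a lever on a round dark steel pedestal (48 mm across, top 70 mm above the table).
- bay_end (a point): Middle of the foot of the bay's black rubber back stop (28 mm high), on its face towards the rack: at mixer (100, -50) mm, 55 mm above the table; axes as the mixer. The bay is the strip of top plate in front of it, between two steel rails 64 mm apart, 14 mm high, from mixer x = -115 to 95 mm, open at the front.
- rack: Loose grey tube rack, 0.2 to 0.45 kg, 120 mm long (x), 60 wide, 46 high, tubes fixed in it, caps 86 mm up; origin: centre of its underside. It takes 2 to 6 N to slide. Push it on the front plate (its x = -60 mm; 56 wide, 70 high). It starts in the bay 25 to 50 mm short of the stop. Home: back end on the stop, origin at mixer x = 40 mm. A ledge 18 mm high and 9 mm deep in its left side takes the lock's tongue.
- pivot (a point): Point on the lever's upright turning axis, at mixer (35, 40) mm, 107 mm above the table; axes as the mixer. Unlocked, the lever points to the mixer's left (from 7 degrees short of +y to 27 past it); it locks counter-clockwise seen from above, towards the robot. The end stop differs on each unit: the lever ends pointing forward (-x), 83 to 97 degrees round from mixer +y; only feel tells where.
- handle (a point): Middle height of the lever's upright round black grip (18 mm diameter, 101 to 137 mm above the table), 110 mm from the pivot on a flat bar 14 mm wide; axes turn with the lever. Push its back side (+x side at first). The turn is stiff: it takes about 3 N here all the way, and the lever stays where it is left. At the end stop it comes up hard.
- tongue (a point): Tip of the lock's flat steel tongue (14 mm wide, 76 to 84 mm above the table), 65 mm from the pivot and one piece with the lever, a quarter turn ahead of the handle: unlocked it points to the mixer's front, locked to its right, 3 mm above the rack's ledge. If the rack is far from home it jams on the rack's side. Axes turn with the lever.
- pin (a joint): Brass tell-tale pin, 10 mm across, in the top of the lever's boss on the turning axis: how far it has sunk, in m. It sinks evenly with the turn: 0 (stands 2 mm proud) at the lever's open stop, a quarter turn back from the end stop; 0.002 (flush) with the lever on its end stop.
- tip_block: Black tip block 85 x 55 x 30 mm; bystander, leave alone; origin at the centre of its underside.
- dropper: White dropper bottle, 36 mm diameter, 75 mm high; bystander, leave alone; origin at the centre of its underside.
- reagent: Clear reagent bottle, 64 mm diameter, 150 mm high; bystander, leave alone; origin at the centre of its underside.
- cap_dish: White dish on the mixer's top plate, 42 mm diameter, 18 mm high; bystander, leave alone; origin at the centre of its underside.
- beaker: White plastic beaker, 64 mm diameter, 85 mm high; bystander, leave alone; origin at the centre of its underside.
- timer: White timer 75 x 60 x 22 mm; bystander, leave alone; origin at the centre of its underside.
- spare_rack: Second tube rack like the first, on the table; bystander, leave alone; origin at the centre of its underside.
- slide_box: Open blue box 160 x 110 x 70 mm; bystander, leave alone; origin at the centre of its underside.
Not all that is in view belongs to the job. What is shaped like the rack but red is not meant.

How it is judged:
By the outcome, as a careful person would: the job done as asked, in the order asked, and still so for the second after the job is handed in, with the robot touching nothing.
It also fails if it takes over 61 s, if anything falls off the work surface, if the arm or the gripper's body presses on something with over 40 N, if the wrist force passes 120 N, or if a joint passes its speed limit or range.

## Working session

There is one attempt and no reset: what is moved stays moved. The work goes in short steps, Python scripts to look and compute and a tool call to move; the robot and the scene stay as the last step left them, time stands still between calls to the robot, and variables do not carry over. Pictures are saved under pics/ and viewed, on a budget of 10 in all, crops included, one or two more only if the job needs it, and the job is handed in when it is done.

Besides the shell and the picture viewer there is one more tool, called after "Request:" as name([rows], argument=value, ...), one row to a line, values as JSON. move_arm: Moves the arm, as the interface text tells. Its arguments: {"type":"object","properties":{"series":{"type":"array"}},"required":["series"]}

```bash
mkdir -p pics
python3 - <<'E'
from rig import bot,optics
import cv2,numpy as np
print(bot.nose_length,bot.read_state())
for n in("scene","top","wrist"):
    im=optics.capture(n);cv2.imwrite(f"pics/{n}0.png",im[:,:,::-1])
    np.set_printoptions(precision=4,suppress=True);print(n,optics.camera_params(n))
E
```

```text
0.017 {'time_s': 0.0, 'joint_positions': array([-8.72304254e+01,  3.02766632e+01,  8.21575608e+01, -2.34395744e-03,
        6.76866469e+01, -1.02275337e+01]), 'qvel': array([-0.02894995, -0.03106047, -0.07463497,  0.06347005, -0.06142533,
       -0.06938046]), 'tau': array([ 6.40521139e-04, -4.40037560e+01, -1.76592457e+01,  6.34595845e-02,
        5.83136827e-02, -1.55618491e-04]), 'position': array([ 0.14054489, -0.60827869,  0.23858975]), 'tcp_rot': array([[ 9.74377938e-01,  2.24916907e-01, -1.39736580e-04],
       [ 2.24916697e-01, -9.74375722e-01,  2.10530161e-03],
       [ 3.37361995e-04, -2.08278853e-03, -9.99997774e-01]]), 'force': array([-0.15594163,  0.67193615, -0.65681627]), 'moment': array([ 0.02721547, -0.03587025, -0.02023824]), 'opening': 0.9939512099220059}
scene {'vfov': 56.32956414260387, 'cx': 315.6836821235511, 'cy': 238.1117505994894, 'world_from_camera': array([[-0.4121,  0.4652, -0.7834,  1.2923],
       [ 0.9111,  0.2111, -0.3539,  0.3552],
       [ 0.0008, -0.8597, -0.5109,  0.6195],
       [ 0.    ,  0.    ,  0.    ,  1.    ]])}
top {'vfov': 47.70609062896327, 'cx': 320.57308035266914, 'cy': 239.97621291390135, 'world_from_camera': array([[-0.0047, -0.9984,  0.0557,  0.4375],
       [-1.    ,  0.0045, -0.0027,  0.0047],
       [ 0.0025, -0.0557, -0.9984,  1.6479],
       [ 0.    ,  0.    ,  0.    ,  1.    ]])}
wrist {'vfov': 65.70646984690485, 'cx': 323.53337271157665, 'cy': 237.9558108975725, 'hand_eye': array([[ 0.0003, -0.9556, -0.2948,  0.0804],
       [ 1.    ,  0.0004, -0.0005,  0.0008],
       [ 0.0006, -0.2948,  0.9556, -0.145 ],
       [ 0.    ,  0.    ,  0.    ,  1.    ]])}
```

View pics/top0.png

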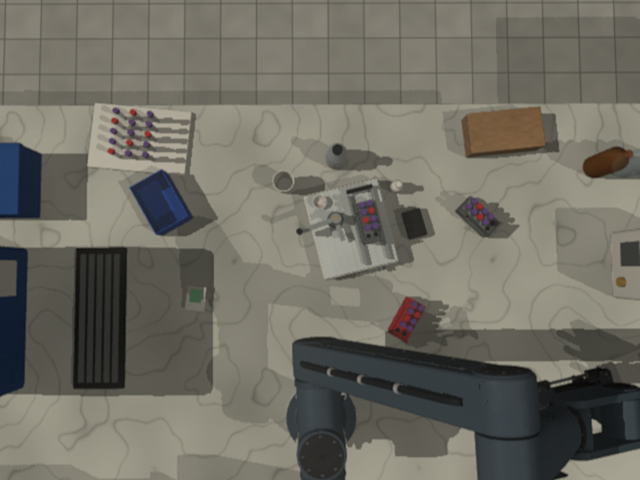

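View pics/scene0.png

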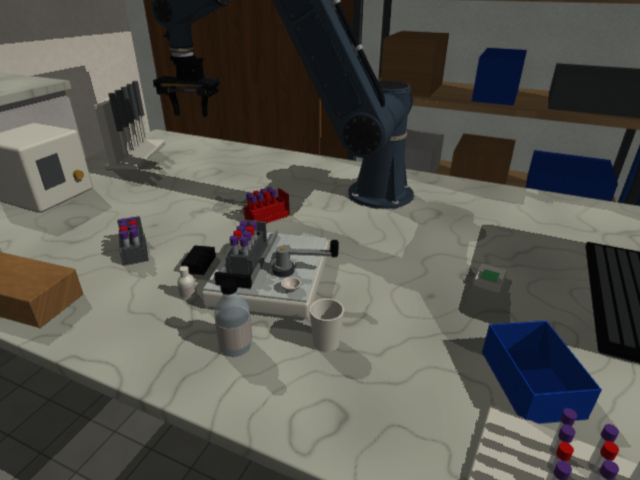

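The top view shows the mixer around (350,228), the rack in its bay around (369,222), and the lever from about (335,218) to (299,231). I'll enlarge that area.

Run:
```python
import cv2
a=cv2.imread("pics/top0.png")[166:286,284:436];cv2.imwrite("pics/topc.png",cv2.resize(a,None,fx=5,fy=5,interpolation=cv2.INTER_CUBIC))
a=cv2.imread("pics/scene0.png")[215:325,165:355];cv2.imwrite("pics/scenec.png",cv2.resize(a,None,fx=4,fy=4,interpolation=cv2.INTER_CUBIC))
```

```text
(no output)
```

View pics/topc.png

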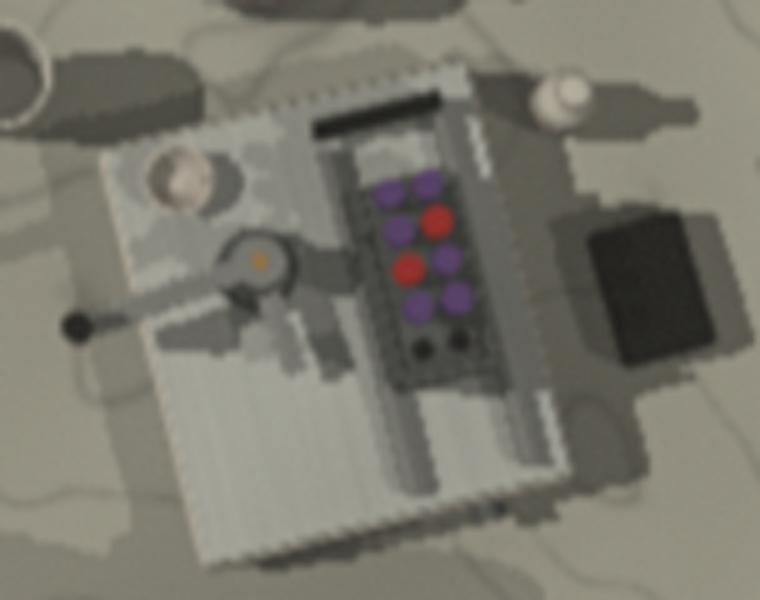

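View pics/scenec.png

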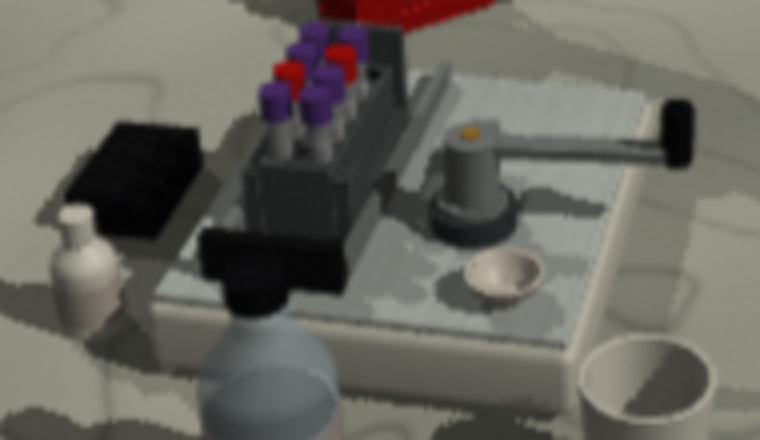

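Top crop shows the plate corners at (103,155), (464,66), (570,470) and (203,565), pin at (259,260), grip at (77,327), rack front plate near (450,388), and stop (377,118). The scene crop agrees.

```bash
cat > h.py <<'E'
import numpy as np
from rig import bot,optics
from scipy.optimize import least_squares
P=optics.camera_params("top");T=P["world_from_camera"];f=240/np.tan(np.radians(P["vfov"]/2))
def w(u,v,z):
    u=284+(u+.5)/5-.5;v=166+(v+.5)/5-.5
    d=T[:3,:3]@[(u-P["cx"])/f,(v-P["cy"])/f,1];o=T[:3,3];return (o+d*(z-o[2])/d[2])[:2]
E
python3 - <<'E'
from h import *
# crop px, mixer xy, z
D=[((103,155),(130,115),.055),((464,66),(130,-115),.055),((570,470),(-130,-115),.055),((203,565),(-130,115),.055),((259,260),(35,40),.112),
((315,130),(100,-14),.083),((440,103),(100,-86),.083)]
W=np.array([w(*a,z) for a,_,z in D]);M=np.array([b for _,b,_ in D])/1e3
def R(t):c,s=np.cos(t),np.sin(t);return np.array([[c,-s],[s,c]])
g=lambda p:M@R(p[2]).T+p[:2]-W
r=least_squares(lambda p:g(p).ravel(),[.5,-.05,0],loss='soft_l1',f_scale=.003);p=r.x
print(p,np.degrees(p[2]));print((g(p)*1e3).round(1))
tm=lambda q:(R(p[2]).T@(q-p[:2])*1e3).round(1)
h=w(77,327,.137);print("grip",h,tm(h),"dist",tm(h)-[35,40])
for n,q,z in[("rackfront L top",(400,390),.101),("R",(508,388),.101),("cap frontL",(420,308),.141),("capbackR",(427,184),.141),("hole",(459,341),.101)]:
    print(n,w(*q,z),tm(w(*q,z)))
for n,m in[("pivot",(35,40)),("bayend",(100,-50)),("rack home front",(-20,-50))]:
    print(n,R(p[2])@np.array(m)/1e3+p[:2])
E
```

```text
[ 0.56278744 -0.0883424   0.24911784] 14.273400645625648
[[ 5.6  7.1]
 [10.2 -2.1]
 [-2.5 -6.4]
 [-4.6  0.8]
 [ 0.2  1. ]
 [-1.9 -1.5]
 [ 0.4  1.5]]
grip [0.54714559 0.0606515 ] [ 21.6 148.3] dist [-13.4 108.3]
rackfront L top [ 0.51288049 -0.12226379] [-56.7 -20.6]
R [ 0.51374188 -0.18393703] [-71.1 -80.6]
cap frontL [ 0.55660216 -0.13053871] [-16.4 -39.4]
capbackR [ 0.62602129 -0.13510917] [ 49.8 -60.9]
hole [ 0.540756   -0.15623635] [-38.1 -60.4]
pivot [ 0.58684504 -0.04094797]
bayend [ 0.67202793 -0.112144  ]
rack home front [ 0.55573229 -0.1417299 ]
```

Fit is good: pivot, stop and lever length (109 mm) agree, corner residuals are symmetric. The lever is about 7° past +y. Tool x already lies nearly along mixer x. Next, a helper for shifts, then approach.

```bash
cat >> h.py <<'E'
p=np.array([.5628,-.0883]);A=np.radians(14.27);c,s=np.cos(A),np.sin(A);RM=np.array([[c,-s],[s,c]])
def state():
    st=bot.read_state();R=st["tcp_rot"];m=RM.T@(st["position"][:2]-p)*1e3
    yaw=np.degrees(np.arctan2(R[1,0],R[0,0]))-14.27
    print("t %.2f mixer %s z %.1f yaw %.1f op %.2f"%(st["time_s"],m.round(1),st["position"][2]*1e3,yaw,st["opening"]),"F(mixer)",(RM.T@st["force"][:2]).round(1),st["force"][2].round(1),"q",st["joint_positions"].round(0))
    return st,yaw
def go(x,y,z,yw):
    st,yaw=state();t=np.r_[p+RM@[x/1e3,y/1e3],z/1e3]
    print("shift",(st["tcp_rot"].T@(t-st["position"])).round(4),"roll",round(np.radians(yaw-yw),4))
def lev(th,gap=0,z=129):  # finger behind the grip at lever angle th
    a=np.radians(th);r=110;k=18.5+gap
    return 35-r*np.sin(a)+k*np.cos(a),40+r*np.cos(a)+k*np.sin(a),z,th
E
python3 -c "
from h import *
go(-110,-50,200,0)"
```

```text
t 0.15 mixer [-537.4 -400. ] z 238.8 yaw -1.3 op 1.00 F(mixer) [0.3 0.2] 0.1 q [-87.  30.  82.   0.  68. -10.]
shift [ 0.4195 -0.3594  0.0395] roll -0.0223
```

Request:
move_arm([
  [0.42, -0.36, 0.04, -0.022, 0],
  [0.42, -0.36, 0.04, -0.022, 0],
  [0.42, -0.36, 0.04, -0.022, 0],
  [0.42, -0.36, 0.04, -0.022, 0],
  [0.42, -0.36, 0.04, -0.022, 0],
])

```text
time_s: 0.78
position: [0.3263, -0.3563, 0.2169]
tcp_rot: [[0.969, 0.246, 0.0], [0.246, -0.969, 0.002], [0.001, -0.001, -1.0]]
force: [-0.7, 0.0, 0.4]
opening: 0.514
```

```bash
python3 -c "
from h import *
go(-110,-50,200,0)"
```

```text
t 0.78 mixer [-295.3 -201.5] z 216.9 yaw -0.1 op 0.51 F(mixer) [-0.6  0.2] 0.4 q [-61.  21. 103.   0.  55.  15.]
shift [ 0.1852 -0.1516  0.0172] roll -0.001
```

Request:
move_arm([
  [0.185, -0.152, 0.017, 0, 0],
  [0.185, -0.152, 0.017, 0, 0],
  [0.185, -0.152, 0.017, 0, 0],
  [0.185, -0.152, 0.017, 0, 0],
  [0.185, -0.152, 0.017, 0, 0],
])

```text
time_s: 1.4
position: [0.4694, -0.1602, 0.1998]
tcp_rot: [[0.968, 0.252, -0.0], [0.252, -0.968, 0.002], [0.0, -0.002, -1.0]]
force: [0.4, -0.4, -0.6]
opening: 0.018
```

```bash
python3 -c "
from h import *
go(-110,-50,102,0)
st,_=state();H=st['tcp_rot']
import cv2
cv2.imwrite('pics/wr1.png',optics.capture('wrist')[:,:,::-1])"
```

```text
t 1.40 mixer [-108.2  -46.7] z 199.8 yaw 0.3 op 0.02 F(mixer) [ 0.3 -0.5] -0.6 q [-32.  24. 103.   0.  54.  43.]
shift [-0.0018  0.0035  0.0978] roll 0.0054
t 1.40 mixer [-108.2  -46.7] z 199.8 yaw 0.3 op 0.02 F(mixer) [ 0.3 -0.5] -0.6 q [-32.  24. 103.   0.  54.  43.]
```

View pics/wr1.png

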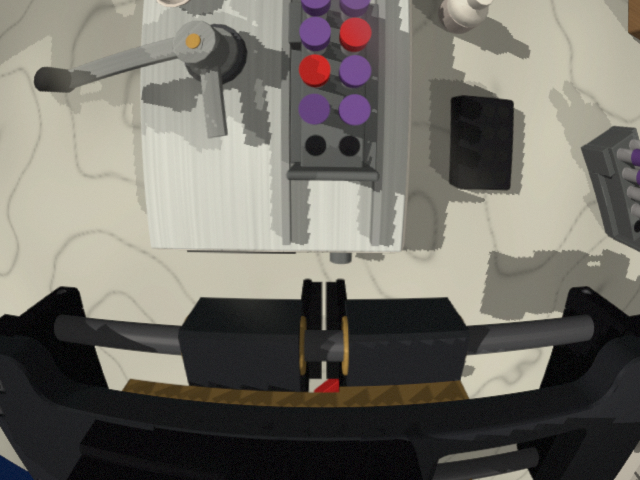

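The wrist view shows the closed fingers at (325,300) lined up with the rack's front plate (290–377, row 172), pin at (193,41) and grip at (53,79). I'll check these against the top fit, then descend.

```bash
cat >> h.py <<'E'
Q=optics.camera_params("wrist");fw=240/np.tan(np.radians(Q["vfov"]/2))
def wr(u,v,z,st):
    d=np.array([u-Q["cx"],v-Q["cy"]]);r=np.hypot(*d);a=r/fw
    ray=np.r_[d/r*np.sin(a),np.cos(a)];R=st["tcp_rot"];H=Q["hand_eye"]
    o=st["position"]+R@H[:3,3];k=R@H[:3,:3]@ray;X=(o+k*(z-o[2])/k[2])[:2]
    return (RM.T@(X-p)*1e3).round(1)
E
python3 - <<'E'
from h import *
st,_=state()
for n,a in dict(pin=(193,41,.114),grip=(53,79,.137),plateL=(290,168,.125),plateR=(377,169,.125),plateLf=(288,178,.125),plateRf=(376,179,.125),cornFL=(150,247,.055),cornFR=(404,250,.055),bayL=(289,243,.069),railR=(380,246,.069)).items(): print(n,wr(*a,st))
E
```

```text
t 1.45 mixer [-109.4  -48.2] z 199.9 yaw 0.2 op 0.01 F(mixer) [ 0.4 -0.7] 0.2 q [-32.  24. 103.   0.  54.  43.]
pin [30.2 34.7]
grip [ 16.6 131.5]
plateL [-53.5 -28.6]
plateR [-53.8 -80.3]
plateLf [-59.5 -27.3]
plateRf [-59.8 -79.9]
cornFL [-127.6  105.8]
cornFR [-128.8 -116. ]
bayL [-118.4  -21.6]
railR [-120.6  -93.1]
```

Request:
move_arm([
  [-0.002, 0.003, 0.05, 0.005, 0],
  [-0.002, 0.003, 0.098, 0.005, 0],
  [-0.002, 0.003, 0.098, 0.005, 0],
  [-0.002, 0.003, 0.098, 0.005, 0],
])

```text
time_s: 1.95
position: [0.4677, -0.1666, 0.1029]
tcp_rot: [[0.97, 0.243, 0.001], [0.243, -0.97, 0.001], [0.001, -0.001, -1.0]]
force: [0.4, 0.1, -0.1]
opening: 0.006
```

```bash
python3 -c "
from h import *
go(-90,-50,102,0)"
```

```text
t 1.95 mixer [-111.5  -52.4] z 102.9 yaw -0.2 op 0.01 F(mixer) [ 0.4 -0. ] -0.1 q [-33.  33. 107.   0.  40.  43.]
shift [ 0.0215 -0.0025  0.0009] roll -0.0032
```

Wrist and top agree to about 4 mm (wrist has a small y offset). The plate front is at about x = -60. Advance gently.

Request:
move_arm([
  [0.01, 0, 0, 0, 0],
  [0.02, 0, 0, 0, 0],
  [0.03, 0, 0, 0, 0],
  [0.037, 0, 0, 0, 0],
  [0.042, 0, 0, 0, 0],
])

```text
time_s: 2.58
position: [0.5086, -0.1561, 0.103]
tcp_rot: [[0.97, 0.244, -0.0], [0.244, -0.97, 0.001], [-0.0, -0.001, -1.0]]
force: [-3.7, -1.4, 2.9]
opening: 0.005
```

Request:
move_arm([
  [0.003, 0, 0, 0, 0],
  [0.006, 0, 0, 0, 0],
  [0.009, 0, 0, 0, 0],
  [0.012, 0, 0, 0, 0],
  [0.015, 0, 0, 0, 0],
])

```text
time_s: 3.2
position: [0.5233, -0.1523, 0.1028]
tcp_rot: [[0.97, 0.244, -0.0], [0.244, -0.97, 0.001], [-0.0, -0.001, -1.0]]
force: [-2.7, 0.2, 1.3]
opening: 0.004
```

```bash
python3 -c "
from h import *
go(-29.5,-52,102,0)"
```

```text
t 3.20 mixer [-54.1 -52.2] z 102.8 yaw -0.1 op 0.00 F(mixer) [-2.6  0.8] 1.3 q [-28.  36. 100.   0.  44.  48.]
shift [ 0.0246 -0.0003  0.0008] roll -0.0024
```

Request:
move_arm([
  [0.004, 0, 0, 0, 0],
  [0.008, 0, 0, 0, 0],
  [0.012, 0, 0, 0, 0],
  [0.015, 0, 0, 0, 0],
  [0.017, 0, 0, 0, 0],
])

```text
time_s: 3.82
position: [0.5399, -0.1481, 0.1028]
tcp_rot: [[0.97, 0.244, -0.001], [0.244, -0.97, 0.001], [-0.0, -0.001, -1.0]]
force: [-4.0, -1.1, 2.4]
opening: 0.006
```

Request:
move_arm([
  [0.001, 0, 0, 0, 0],
  [0.002, 0, 0, 0, 0],
  [0.003, 0, 0, 0, 0],
  [0.004, 0, 0, 0, 0],
  [0.005, 0, 0, 0, 0],
])

```text
time_s: 4.45
position: [0.5428, -0.1471, 0.1028]
tcp_rot: [[0.969, 0.245, -0.005], [0.245, -0.969, 0.001], [-0.005, -0.002, -1.0]]
force: [-9.4, -3.4, 5.4]
opening: 0.005
```

```bash
python3 -c "
from h import *
go(-29.5,-52,102,0)"
```

```text
t 4.45 mixer [-33.9 -52. ] z 102.8 yaw -0.1 op 0.01 F(mixer) [-9.9 -1. ] 5.4 q [-26.  37.  97.  -0.  46.  49.]
shift [ 0.0044 -0.      0.0008] roll -0.0013
```

Met resistance of 10 N near the expected stop. A slightly firmer push will confirm it.

Request:
move_arm([
  [0.0022, 0, 0, 0, 0],
  [0.0027, 0, 0, 0, 0],
  [0.0031, 0, 0, 0, 0],
])

```text
time_s: 4.82
position: [0.5426, -0.1469, 0.1029]
tcp_rot: [[0.969, 0.246, -0.012], [0.246, -0.969, 0.0], [-0.011, -0.003, -1.0]]
force: [-12.0, -4.9, 6.9]
opening: 0.008
```

```bash
python3 -c "
from h import *
go(-29.5,-52,102,0)"
```

```text
t 4.83 mixer [-34.  -51.9] z 102.9 yaw -0.0 op 0.01 F(mixer) [-12.8  -1.8] 6.9 q [-26.  37.  97.  -0.  47.  50.]
shift [0.0045 0.0001 0.0008] roll -0.0001
```

It is hard against the stop. Back off and up.

Request:
move_arm([
  [-0.01, 0, 0, 0, 0],
  [-0.04, 0, -0.0, 0, 0],
  [-0.04, 0, -0.05, 0, 0],
  [-0.04, 0, -0.1, 0, 0],
  [-0.04, 0, -0.12, 0, 0],
])

```text
time_s: 5.45
position: [0.5078, -0.1577, 0.2266]
tcp_rot: [[0.969, 0.246, -0.004], [0.246, -0.969, -0.003], [-0.004, 0.002, -1.0]]
force: [-0.0, -0.2, -0.1]
opening: 0.006
```

```bash
python3 -c "
from h import *
import cv2
go(*lev(7,35,210)[:3],7)
a=optics.capture('top')[166:286,284:436];cv2.imwrite('pics/top2.png',cv2.resize(a,None,fx=5,fy=5,interpolation=cv2.INTER_CUBIC)[:,:,::-1])"
```

```text
t 5.45 mixer [-70.4 -53.7] z 226.6 yaw -0.0 op 0.01 F(mixer) [-0.1 -0.2] -0.1 q [-29.  24.  96.  -0.  60.  47.]
shift [ 0.1451 -0.2095  0.0156] roll -0.1227
```

View pics/top2.png

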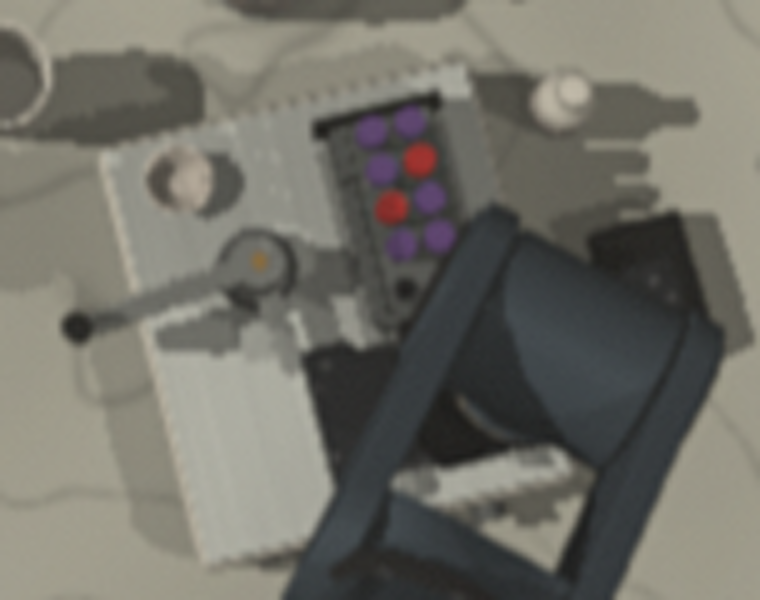

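The rack's back end now sits on the black stop (377,118) with no gap, and the lever is still at (77,327). Now go to behind the grip.

Request:
move_arm([
  [0.145, -0.21, 0.015, -0.122, 0],
  [0.145, -0.21, 0.015, -0.122, 0],
  [0.145, -0.21, 0.015, -0.122, 0],
  [0.145, -0.21, 0.015, -0.122, 0],
  [0.145, -0.21, 0.015, -0.122, 0],
])

```text
time_s: 6.12
position: [0.5984, 0.0855, 0.2108]
tcp_rot: [[0.93, 0.367, -0.0], [0.367, -0.93, -0.002], [-0.001, 0.002, -1.0]]
force: [-0.8, -0.0, -0.0]
opening: 0.01
```

```bash
python3 -c "
from h import *
import cv2
go(*lev(7,30,129))
st,_=state()
cv2.imwrite('pics/wr3.png',optics.capture('wrist')[:,:,::-1])"
```

```text
t 6.12 mixer [ 77.3 159.7] z 210.8 yaw 7.3 op 0.01 F(mixer) [-0.8  0.2] -0.0 q [-2. 31. 87. -0. 63. 66.]
shift [-0.008   0.0034  0.0818] roll 0.005
t 6.12 mixer [ 77.3 159.7] z 210.8 yaw 7.3 op 0.01 F(mixer) [-0.8  0.2] -0.0 q [-2. 31. 87. -0. 63. 66.]
```

View pics/wr3.png

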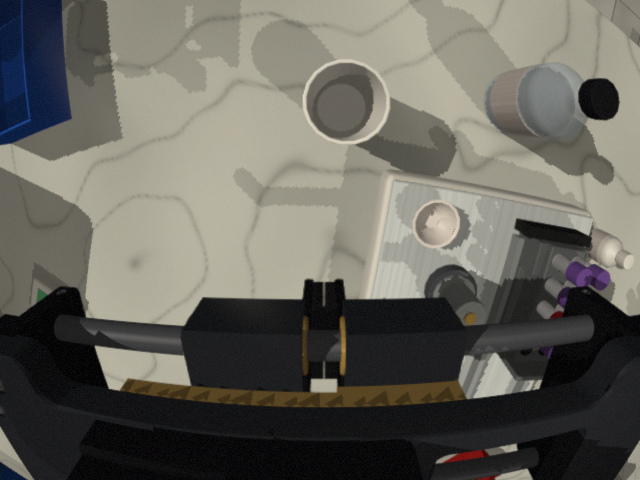

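The beaker (345,100) is well clear ahead, and the grip is hidden behind the fingers. Descend.

Request:
move_arm([
  [-0.008, 0.003, 0.04, 0.005, 0],
  [-0.008, 0.003, 0.07, 0.005, 0],
  [-0.008, 0.003, 0.082, 0.005, 0],
  [-0.008, 0.003, 0.082, 0.005, 0],
])

```text
time_s: 6.68
position: [0.5911, 0.0771, 0.1282]
tcp_rot: [[0.933, 0.36, -0.003], [0.36, -0.933, -0.003], [-0.003, 0.002, -1.0]]
force: [-0.2, 0.7, 0.1]
opening: 0.009
```

```bash
python3 -c "
from h import *
go(*lev(7,0))"
```

```text
t 6.67 mixer [ 68.2 153.3] z 128.2 yaw 6.8 op 0.01 F(mixer) [-0.   0.7] 0.1 q [-3. 36. 92. -0. 52. 66.]
shift [-0.0282 -0.0015 -0.0007] roll -0.0028
```

Request:
move_arm([
  [-0.008, -0.001, 0, 0, 0],
  [-0.016, -0.001, 0, 0, 0],
  [-0.023, -0.001, 0, 0, 0],
  [-0.029, -0.001, 0, 0, 0],
  [-0.034, -0.001, 0, 0, 0],
])

```text
time_s: 7.3
position: [0.5603, 0.0659, 0.129]
tcp_rot: [[0.933, 0.36, 0.002], [0.36, -0.933, -0.003], [0.001, 0.003, -1.0]]
force: [3.1, 1.4, 0.8]
opening: 0.008
```

```bash
cat >> h.py <<'E'
def arc(th0,step,n,gap=0):  # shifts for n rows, lever angles th0+step*k
    st,yaw=state()
    for k in range(1,n+1):
        x,y,z,yw=lev(th0+step*k,gap);t=np.r_[p+RM@[x/1e3,y/1e3],z/1e3]
        print(round(th0+step*k,1),(st["tcp_rot"].T@(t-st["position"])).round(4),round(np.radians(yaw-yw),4))
E
python3 -c "
from h import *
arc(8,4,5)"
```

```text
t 7.30 mixer [ 35.6 150.1] z 129.0 yaw 6.8 op 0.01 F(mixer) [3.4 0.6] 0.8 q [-5. 34. 97. -0. 49. 64.]
12 [-0.0051 -0.002  -0.    ] -0.0905
16 [-0.0129 -0.0023 -0.    ] -0.1603
20 [-0.0207 -0.0021 -0.    ] -0.2301
24 [-0.0285 -0.0013 -0.    ] -0.3
28 [-0.0361 -0.     -0.    ] -0.3698
```

In contact at 3.4 N, as expected for the stiff turn. Follow the arc.

Request:
move_arm([
  [-0.005, -0.002, 0, -0.09, 0],
  [-0.013, -0.0023, 0, -0.16, 0],
  [-0.021, -0.002, 0, -0.23, 0],
  [-0.0285, -0.0013, 0, -0.3, 0],
  [-0.036, 0, 0, -0.37, 0],
])

```text
time_s: 7.92
position: [0.5274, 0.0533, 0.1292]
tcp_rot: [[0.738, 0.674, 0.004], [0.674, -0.738, -0.002], [0.002, 0.004, -1.0]]
force: [1.9, 2.9, 0.0]
opening: 0.0
```

```bash
python3 -c "
from h import *
arc(28,4,5)"
```

```text
t 7.92 mixer [  0.6 145.9] z 129.2 yaw 28.1 op 0.00 F(mixer) [2.5 2.4] 0.0 q [ -6.  32. 102.  -0.  46.  41.]
32 [-0.0086 -0.0013  0.0002] -0.0675
36 [-0.0163 -0.0018  0.0001] -0.1373
40 [-0.0241 -0.0018  0.0001] -0.2071
44 [-0.0319 -0.0012  0.0001] -0.277
48 [-0.0396 -0.0001  0.0001] -0.3468
```

Request:
move_arm([
  [-0.0085, -0.0013, 0, -0.07, 0],
  [-0.0163, -0.0018, 0, -0.14, 0],
  [-0.024, -0.0018, 0, -0.21, 0],
  [-0.032, -0.0012, 0, -0.28, 0],
  [-0.0395, 0, 0, -0.35, 0],
])

```text
time_s: 8.55
position: [0.4977, 0.0273, 0.1291]
tcp_rot: [[0.461, 0.888, 0.003], [0.888, -0.461, -0.0], [0.001, 0.003, -1.0]]
force: [0.8, 3.3, -0.7]
opening: 0.006
```

```bash
python3 -c "
from h import *
arc(48,4,5)"
```

```text
t 8.55 mixer [-34.6 128.1] z 129.1 yaw 48.3 op 0.01 F(mixer) [1.6 3. ] -0.7 q [-10.  31. 106.   0.  43.  18.]
52 [-0.0081 -0.0004  0.0001] -0.0647
56 [-0.0158 -0.0009  0.0001] -0.1345
60 [-0.0236 -0.0009  0.0001] -0.2043
64 [-0.0314 -0.0003  0.    ] -0.2741
68 [-0.0391  0.0008  0.    ] -0.3439
```

Request:
move_arm([
  [-0.008, -0.0004, 0, -0.065, 0],
  [-0.016, -0.001, 0, -0.135, 0],
  [-0.0235, -0.001, 0, -0.205, 0],
  [-0.0315, -0.0003, 0, -0.275, 0],
  [-0.039, 0.0008, 0, -0.345, 0],
])

```text
time_s: 9.18
position: [0.4787, -0.0069, 0.1289]
tcp_rot: [[0.131, 0.991, 0.0], [0.991, -0.131, 0.001], [0.001, -0.0, -1.0]]
force: [0.6, 3.7, 1.5]
opening: 0.005
```

```bash
python3 -c "
from h import *
arc(67,2,5)"
```

```text
t 9.18 mixer [-61.4  99.7] z 128.9 yaw 68.2 op 0.01 F(mixer) [1.4 3.5] 1.5 q [-14.  30. 109.   0.  42.  -7.]
69 [-0.0026  0.0014 -0.0001] -0.0144
71 [-0.0065  0.0009 -0.0001] -0.0493
73 [-0.0104  0.0005 -0.0001] -0.0842
75 [-0.0142  0.0003 -0.0001] -0.1191
77 [-0.0181  0.0001 -0.0001] -0.154
```

Request:
move_arm([
  [-0.003, 0.001, 0, -0.02, 0],
  [-0.0065, 0.001, 0, -0.05, 0],
  [-0.0105, 0.0005, 0, -0.085, 0],
  [-0.014, 0.0003, 0, -0.12, 0],
  [-0.018, 0, 0, -0.155, 0],
])

```text
time_s: 9.8
position: [0.4749, -0.0242, 0.1286]
tcp_rot: [[-0.025, 1.0, -0.003], [1.0, 0.025, 0.003], [0.003, -0.003, -1.0]]
force: [-2.4, 3.1, 1.7]
opening: 0.004
```

```bash
python3 -c "
from h import *
arc(77,1,5)"
```

```text
t 9.80 mixer [-69.4  83.8] z 128.6 yaw 77.2 op 0.00 F(mixer) [-1.6  3.6] 1.7 q [-16.  29. 109.   0.  42. -18.]
78 [-0.0026  0.0012 -0.0004] -0.0148
79 [-0.0045  0.0009 -0.0004] -0.0322
80 [-0.0064  0.0007 -0.0004] -0.0497
81 [-0.0084  0.0005 -0.0004] -0.0671
82 [-0.0103  0.0003 -0.0004] -0.0846
```

Request:
move_arm([
  [-0.0026, 0.001, 0, -0.015, 0],
  [-0.0045, 0.001, 0, -0.032, 0],
  [-0.0065, 0.0007, 0, -0.05, 0],
  [-0.0084, 0.0005, 0, -0.067, 0],
  [-0.0103, 0.0003, 0, -0.085, 0],
])

```text
time_s: 10.42
position: [0.4741, -0.0343, 0.1283]
tcp_rot: [[-0.111, 0.994, -0.006], [0.994, 0.111, 0.003], [0.004, -0.006, -1.0]]
force: [-5.0, 3.7, 2.4]
opening: 0.004
```

```bash
python3 -c "
from h import *
arc(82,1,5)"
```

```text
t 10.43 mixer [-72.6  74.2] z 128.3 yaw 82.1 op 0.00 F(mixer) [-3.9  4.8] 2.4 q [-18.  30. 109.   0.  42. -24.]
83 [-0.0023  0.001  -0.0007] -0.0158
84 [-0.0043  0.0008 -0.0007] -0.0333
85 [-0.0062  0.0005 -0.0007] -0.0507
86 [-0.0081  0.0003 -0.0007] -0.0682
87 [-0.0101  0.0001 -0.0007] -0.0856
```

Request:
move_arm([
  [-0.0023, -0.0005, 0, -0.016, 0],
  [-0.0043, -0.0005, 0, -0.033, 0],
  [-0.0062, -0.0005, 0, -0.05, 0],
  [-0.0081, -0.0005, 0, -0.068, 0],
  [-0.01, -0.0005, 0, -0.085, 0],
])

```text
time_s: 11.05
position: [0.4739, -0.0442, 0.1282]
tcp_rot: [[-0.196, 0.981, -0.008], [0.981, 0.196, 0.004], [0.005, -0.007, -1.0]]
force: [-5.3, 1.5, 2.9]
opening: -0.002
```

```bash
python3 -c "
from h import *
arc(87,1,5)"
```

```text
t 11.05 mixer [-75.3  64.6] z 128.2 yaw 87.0 op -0.00 F(mixer) [-4.7  2.7] 2.9 q [-19.  30. 109.   0.  42. -30.]
88 [-0.0022  0.0012 -0.0009] -0.0168
89 [-0.0042  0.0009 -0.0009] -0.0342
90 [-0.0061  0.0006 -0.0009] -0.0517
91 [-0.008   0.0004 -0.0009] -0.0692
92 [-0.01    0.0003 -0.0009] -0.0866
```

The sideways force shows my arc lies a little too far in. Relieve it with a shift outward (tool -y) and continue gently.

Request:
move_arm([
  [-0.0015, -0.002, 0, -0.015, 0],
  [-0.003, -0.002, 0, -0.025, 0],
  [-0.0042, -0.002, 0, -0.035, 0],
  [-0.0054, -0.002, 0, -0.045, 0],
])

```text
time_s: 11.55
position: [0.4734, -0.0491, 0.1281]
tcp_rot: [[-0.239, 0.971, -0.007], [0.971, 0.239, 0.005], [0.007, -0.006, -1.0]]
force: [1.1, 8.6, 0.7]
opening: 0.005
```

```bash
python3 -c "
from h import *
arc(89,1,3)"
```

```text
t 11.55 mixer [-77.  60.] z 128.1 yaw 89.6 op 0.00 F(mixer) [3.2 8. ] 0.7 q [-20.  30. 109.   0.  42. -34.]
90 [-0.0015  0.002  -0.0009] -0.0074
91 [-0.0034  0.0017 -0.0009] -0.0249
92 [-0.0053  0.0014 -0.0009] -0.0423
```

Request:
move_arm([
  [-0.001, 0, 0, 0, 0],
  [-0.0015, 0, 0, 0, 0],
  [-0.002, 0, 0, 0, 0],
])

```text
time_s: 11.92
position: [0.4734, -0.0492, 0.128]
tcp_rot: [[-0.238, 0.971, -0.008], [0.971, 0.238, 0.009], [0.01, -0.006, -1.0]]
force: [-0.0, 10.9, 2.7]
opening: 0.002
```

```bash
python3 -c "
from h import *
arc(89,1,3)"
```

```text
t 11.93 mixer [-77.   59.9] z 128.0 yaw 89.5 op 0.00 F(mixer) [ 2.7 10.6] 2.7 q [-20.  30. 109.   0.  42. -34.]
90 [-0.0014  0.002  -0.001 ] -0.0086
91 [-0.0033  0.0017 -0.001 ] -0.0261
92 [-0.0052  0.0014 -0.001 ] -0.0435
```

It has not moved and the force is up to 10.6 N, so this is the end stop. Hold it there a moment.

Request:
move_arm([
  [-0.0022, 0, 0, 0, 0],
  [-0.0022, 0, 0, 0, 0],
  [-0.0022, 0, 0, 0, 0],
  [-0.0022, 0, 0, 0, 0],
  [-0.0022, 0, 0, 0, 0],
])

```text
time_s: 12.55
position: [0.4734, -0.0493, 0.128]
tcp_rot: [[-0.237, 0.971, -0.009], [0.971, 0.237, 0.012], [0.014, -0.006, -1.0]]
force: [-0.5, 10.0, 1.2]
opening: 0.004
```

Request:
move_arm([
  [-0.0024, 0, 0, 0, 0],
  [-0.0024, 0, 0, 0, 0],
  [-0.0024, 0, 0, 0, 0],
  [-0.0024, 0, 0, 0, 0],
  [-0.0024, 0, 0, 0, 0],
])

```text
time_s: 13.18
position: [0.4734, -0.0494, 0.1279]
tcp_rot: [[-0.236, 0.972, -0.01], [0.972, 0.236, 0.016], [0.018, -0.006, -1.0]]
force: [-0.6, 9.9, 2.2]
opening: 0.005
```

```bash
python3 -c "
from h import *
st,_=state()"
```

```text
t 13.18 mixer [-77.1  59.8] z 127.9 yaw 89.4 op 0.01 F(mixer) [1.9 9.8] 2.2 q [-20.  30. 109.   1.  43. -34.]
```

Request:
move_arm([
  [-0.0028, 0, 0, 0, 0],
  [-0.0032, 0, 0, 0, 0],
  [-0.0032, 0, 0, 0, 0],
  [-0.0032, 0, 0, 0, 0],
])

```text
time_s: 13.68
position: [0.4733, -0.0496, 0.1278]
tcp_rot: [[-0.234, 0.972, -0.012], [0.972, 0.234, 0.022], [0.024, -0.007, -1.0]]
force: [0.3, 13.5, 3.3]
opening: 0.006
```

Request:
move_arm([
  [0.003, 0, 0, 0, 0],
  [0.02, 0, 0, 0, 0],
  [0.035, 0, 0, 0, 0],
  [0.035, 0, -0.05, 0, 0],
  [0.035, 0, -0.1, 0, 0],
])

```text
time_s: 14.3
position: [0.4657, -0.0169, 0.2293]
tcp_rot: [[-0.235, 0.972, -0.014], [0.972, 0.236, 0.022], [0.024, -0.008, -1.0]]
force: [1.0, 0.5, -1.2]
opening: 0.007
```

Request:
move_arm([
  [0.06, -0.06, -0.05, 0, 0],
  [0.12, -0.12, -0.1, 0, 0],
  [0.16, -0.12, -0.15, 0, 0],
  [0.16, -0.12, -0.15, 0, 0],
  [0.16, -0.12, -0.15, 0, 0],
])

```text
time_s: 14.92
position: [0.3127, 0.1087, 0.3867]
tcp_rot: [[-0.24, 0.971, -0.006], [0.971, 0.24, 0.021], [0.022, -0.001, -1.0]]
force: [-0.1, -1.0, 0.1]
opening: 0.004
```

```bash
python3 -c "
from h import *
import cv2
st,_=state()
a=optics.capture('top')[166:286,284:436];b=optics.capture('scene')[215:325,165:355]
r=lambda i,k:cv2.resize(i,k,interpolation=cv2.INTER_CUBIC)
cv2.imwrite('pics/end_t.png',r(a,(760,600))[:,:,::-1]);cv2.imwrite('pics/end_s.png',r(b,(760,440))[:,:,::-1])"
```

```text
t 14.93 mixer [-193.8  252.6] z 386.7 yaw 89.6 op 0.00 F(mixer) [-0.3 -0.9] 0.1 q [ -2.  -5. 106.   1.  80. -16.]
```

View pics/end_t.png

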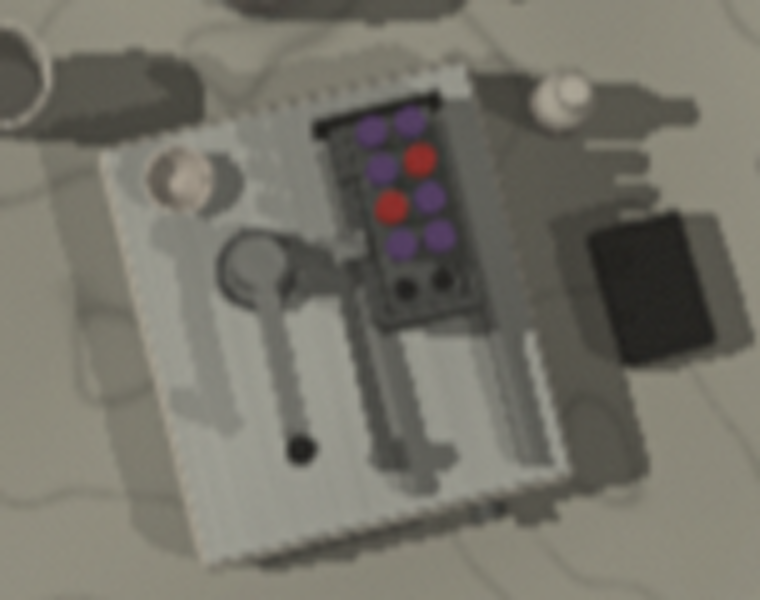

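View pics/end_s.png

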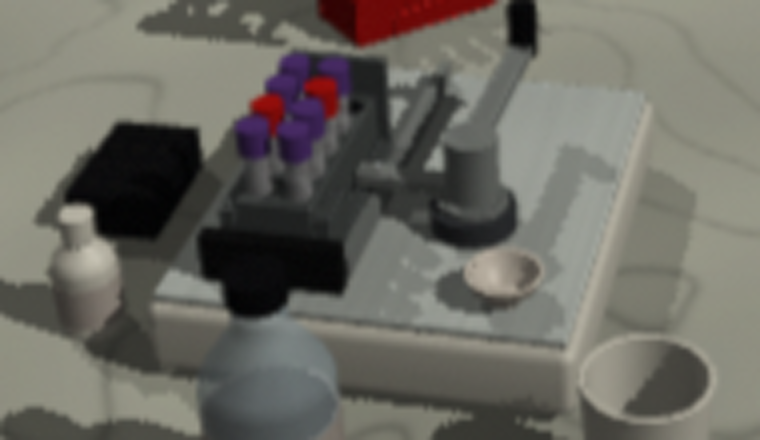

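```bash
python3 -c "
from h import *
h=w(301,449,.137);q=w(259,262,.109);d=RM.T@(h-q)*1e3;print(d,np.degrees(np.arctan2(-d[0],d[1])))
from rig import hand_in
print(hand_in())"
```

```text
[-109.39712209    5.24040638] 87.2574797328512
the job is handed in; nothing more can be done
None
```

The rack is home against the rubber stop, the lever is round at its end stop, and I handed the job in at about 15 s with the arm clear.

- **Rack:** Pushed with closed fingers, it slid at about 3–5 N. It then stopped dead: raising the push from 10 to 13 N moved it no further. The top picture shows no gap at the stop.
- **Lever:** I pushed the grip round its arc at about 3–6 N until it came up hard. I held it there for about 1.3 s at about 10 N, then half a second rising to 13.5 N, with no significant movement. I then let go and withdrew.
- **Last pictures:** The lever points forward, about 87–90° round from mixer +y, and the tongue lies at the rack's ledge. The brass pin no longer shows, which fits it being flush, though I did not measure how far it had sunk. The things around the mixer that show in the last pictures have not moved.

**Disagreements:**
- The wrist camera read about 4 mm off the top camera's fit.
- The rack met the stop about 4 mm short of my estimate from the pictures, so I relied on feel and the top picture.
- A sideways force of up to about 5 N built up near the end of the turn because my arc ran slightly too far in. I shifted outward and it eased.

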